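# Lock the gear spindle of the holding fixture

## Robot

A 6-joint arm with a two-finger parallel gripper is mounted at the origin on a cart in front of the work surface, level with it; the furniture and walls round the work are solid. World frame = base frame: x ahead of the robot, y to its left, z up, the work surface at z = 0. Lengths are in mm, angles in rad, forces in N, time in s.
With the tool pointing down it reaches from about 300 to 775 mm from the base axis. Payload 14.6 kg.
Tool frame: the origin (TCP) lies midway between the tips of the shut fingers; the grasp point (between the pads) lies 19 mm behind it (manip.hold_point_z is the distance from the TCP to the grasp point, in mm); z points along the fingers, y is the direction in which the jaws open and shut (so a half turn about z gives the same grasp; the last joint's range is limited). The gripper opens to 94 mm and grips with 3 to 60 N. Pads are 16 mm wide; open, the fingers measure 119 mm over their backs; the gripper's body (75 mm by 177 mm) begins 78 mm behind the grasp point.
Start: joints at [-1.297, 0.3, 1.521, -0, 1.321, -0.067], TCP at [183.825, -518.36, 205.446] pointing down, gripper open.
Joint ranges: [-3.03, 3.03], [-0.79, 2.21], [0.23, 2.52], [-1.04, 4.18], [0, 3.07], [-2.55, 2.55]. Speed limits (rad/s): [2.22, 2.22, 2.57, 3.14, 3.14, 3.14].

## Interface

Orientations are given as [roll, pitch, yaw] about the fixed x, y, z axes, in that order (R = Rz(yaw) Ry(pitch) Rx(roll)).
In Python, from cell import manip gives the robot as it stands.
- The arm moves only by the shell command python3 -m crank 'ROWS' [OPENING] [FORCE]. ROWS is JSON, a list of rows, each an object with "offset": the shift along the world's x, y, z in m, a list of three; "spin": the turn about the world's z in degrees. In form: [{"offset": [dx, dy, dz], "spin": spin}, ...]. A call has exactly 8 rows; each row is the pose to reach, as a shift and turn from the pose measured when the call began; what a row does not reach only later rows make up. A row lasts 1/12 s, in which the tool goes at most 41.7 mm and 7.16 degrees, less where a joint would pass 70% of its speed; a pose out of reach is approached as far as the arm can. A call with a gripper value outside its range is refused whole. OPENING is the opening, from 0 (shut) to 1 (fully open), set as the call begins (- or left out, the last holds). The fingers move at their own pace and stop on an object; FORCE is the grip in N (left out, the last holds). Time passes only in rows, so rows that repeat a pose let the fingers close, or fill a call up. It gives the time, the measured TCP pose, the force and the opening at its end, in the units of the state.
- manip.read_state(): the state, without advancing time (a new reading comes with each control period).
- manip.camera(name): name is "scene" or "top" or "wrist"; returns a dict with "pixels" (400x640x3 uint8, red, green, blue), "fx", "fy", "cx", "cy" (pixels), "extrinsics" (4x4, takes a point from world to camera coordinates); the wrist camera has in their place "hand_eye" (4x4, takes a point from camera to tool coordinates, whose origin is the TCP and whose axes are the flange's). Camera axes: x right, y down, z forward; pixel columns grow to the right and rows downward; lengths in mm; the calibration is good to about 2 mm. A picture is of the moment at which its call begins: read the wrist's pose just before it. There is no depth.
- manip.sign_off(): hands the job in, once; it reports no verdict.
Trained networks look in a picture, given as the dict that the camera call returned (one of the last four; its "shot" number tells which), for a name from the list of things; names that differ only in an ending like _2 or _b are one class to them, and where a whole thing is asked for, a point or a joint stands for the part that bears it (a point fixed in the world has none). Each returns a list of dicts, best first, with "conf" (0 to 1); they miss things now and then, are a little off and sometimes report something else, mostly with a low value. They report only what shows in the picture. A call takes as long as a camera call.
- manip.search_frame(picture, name): "location" ([x, y, z] in mm, in world coordinates, good to about 4 mm: the middle of the surface that is visible of it).
- manip.masks_of(picture, name): "mask" (400x640 bool, what is visible of it).
The state is a dict: "clock": time; "joints": joint angles; "qd": joint speeds; "effort": joint torques, N m; "eef_pos": TCP position; "eef_rot": TCP orientation; "wrist_force": force on the tool from outside, world axes, zero at the start; "moment": the same for the moment, N m; "finger_gap": finger opening in mm.
Only numpy, scipy, OpenCV 4.12 (cv2) and the standard library are available. Lean on these libraries where they do the work, as an engineer would, in place of code of your own. Each camera call takes 0.05 s, during which the arm holds its last target. There are 200 camera calls.

## Task

Lock the gear spindle of the holding fixture: with the fingertips, push the locking disc round by its upright pin until the slot across the disc lines up with the sliding bar, then push the bar by its upright lug straight through the slot until it is fully home in the catch beyond, with the lug against the stop at the front of its guide. This is pushing work only, so lift nothing, and leave the loose parts lying round the fixture where they are.

Things in the scene. Friction and masses are not known exactly. Their poses are not given: they have to be found in the camera images.
- fixture: Fixed steel holding fixture bolted to the table, footprint 278 x 104 mm. Origin on the spindle (disc) axis at table height; x is the direction in which the bar is pushed, y to the left of that, z up. The bar's grey guide stands behind the disc (x -192 to -41 mm), 40 mm wide, top 62.5 mm above the table, slit along its top so that the bar's lug stands out.
- catch_mouth (a point): Centre of the mouth of the catch, a fixed block beyond the disc (fixture x 41 to 66 mm), 40 mm wide, top 62.5 mm above the table, with a 19 mm wide hole for the bar.
- locking_disc (a joint): Turn of the slotted disc about the vertical spindle, rad. 0 = slot in line with the bar; counter-clockwise from above is positive. It starts between -1.3 and -0.4, and turns between stops at -1.4 and 0.7. Friction (about 2 N at the pin) keeps it where it is left. A gear 77 mm across is clamped beneath it and turns with it.
- slot_centre (a point): On the disc axis, in the middle of the slot, 50 mm above the table; its x axis runs along the slot. The plain steel disc is 64 mm across, its top 58 mm above the table; the slot, 20 mm wide, runs right across it, open at the top and flared at both mouths.
- drive_pin (a point): Middle (87 mm above the table) of the upright steel pin by which the disc is turned: 12 mm diameter, top 108 mm up, 62 mm from the disc axis, square to the slot; with the slot in line it stands at fixture x = 0, y = +62 mm. A 20 mm wide collar round its foot ends 69 mm up; the 14 mm wide arm that carries it, reaching out from the disc, has its top 66 mm up.
- lock_bar: Loose steel bar, 131 x 14 x 14 mm, captive in the guide, sliding along fixture x (underside 42 mm above the table) at a few newtons. Origin on its underside below the lug; x towards its nose. In the fixture's frame the origin starts at x = -158 to -146 mm and is home at x = -52 mm, the lug's shank against the guide's front stop. The disc blocks it unless the slot is roughly in line; its nose then centres the disc.
- push_lug (a point): Centre of the bar's upright lug, the dark plate by which it is pushed: 10 mm thick along the bar, 28 mm wide across it, from 65 to 105 mm above the table; this point is 85 mm up, straight above the bar's origin.
- bar_nose (a point): Middle of the tip of the bar's tapered nose (5 mm wide at the tip, 14 mm wide 14 mm behind it), 106 mm ahead of the lug's centre.
- spanner_13: Loose spanner, 174 mm long, 6 mm high, lying on the table at the left of the guide; bystander.
- castle_nut: Loose hexagon nut, 24 mm across flats, 12 mm high, on the table at the right of the guide; bystander.
- bolt_m8_1: Loose M8 bolt, 21 mm long, 17 mm high, on the table at the right of the fixture; bystander.
- bearing_45: Loose ball bearing, 45 mm across, 14 mm high, on the table at the right of the catch; bystander.
- drift_punch: Loose brass drift punch, 145 mm long, 16 mm high, on the table at the left of the catch; bystander.

How it is judged (in metres and radians):
On the way:
1. the slot of the disc is in line with the bar, within 0.1 rad (value of joint locking_disc between -0.1 and 0.1 rad), for 0.1 s.
At the end, for the whole second after the job is handed in: The bar lies through the slot of the disc, at rest, its lug within 6 mm of the front stop and its nose in the catch; the disc stands within 0.1 rad of in-line (all of step 1 and x of lock_bar in the frame of fixture above -0.058 m and x of bar_nose in the frame of fixture above 0.047 m and angle between the x axis of lock_bar and the x axis of fixture, either way round below 0.08 rad and linear speed of lock_bar below 0.02 m/s); the robot touches nothing.
It fails at once if the bar is lifted or torn out of its guide (its lug rises 12 mm or it tips 0.2 rad) (z of lock_bar in the frame of fixture above 0.054 m or angle between lock_bar's own z axis and vertical above 0.2 rad).
It fails at once if a loose part beside the fixture is moved more than 25 mm (distance of any of spanner_13, castle_nut, bolt_m8_1, bearing_45, drift_punch from where it was at the start of the episode above 0.025 m).
It also fails if it takes over 48 s, if anything falls off the work surface, if the arm or the gripper's body presses on something with over 40 N, if the wrist force passes 120 N, or if a joint passes its speed limit or range.

## Working session

There is one attempt and no reset: what is moved stays moved. The work goes in short steps, Python scripts to look and compute and a shell command to move; the robot and the scene stay as the last step left them, time stands still between calls to the robot, and variables do not carry over. Pictures are saved under pics/ and viewed, about 8 in all and at most 12, crops included, and the job is handed in when it is done.

```bash
mkdir -p pics && ls
cat > h.py <<'E'
from cell import manip
import numpy as np, cv2
def save(p,n): cv2.imwrite('pics/'+n,cv2.cvtColor(p['pixels'],cv2.COLOR_RGB2BGR))
def onplane(p,u,v,z):
    T=np.array(p['extrinsics']);R=T[:3,:3];t=T[:3,3]
    c=-R.T@t;d=R.T@np.array([(u-p['cx'])/p['fx'],(v-p['cy'])/p['fy'],1.])
    return c+d*(z-c[2])/d[2]
def proj(p,X):
    T=np.array(p['extrinsics']);q=T[:3,:3]@np.array(X)+T[:3,3]
    return [round(p['cx']+p['fx']*q[0]/q[2],1),round(p['cy']+p['fy']*q[1]/q[2],1)]
E
python3 - <<'E'
from h import *
for c in ('top','scene'):
    p=manip.camera(c);save(p,c+'0.png')
    T=np.array(p['extrinsics']);print(c,p['fx'],(-T[:3,:3].T@T[:3,3]).round())
    for n in ('fixture','catch_mouth','locking_disc','slot_centre','drive_pin','lock_bar','push_lug','bar_nose','spanner_13','castle_nut','bolt_m8_1','bearing_45','drift_punch'):
        try: print(n,[(np.round(r['location'],1).tolist(),round(r['conf'],2)) for r in manip.search_frame(p,n)[:2]])
        except Exception as e: print(n,e)
s=manip.read_state();print(s)
E
```

```text
pics
top 500.879313329682 [ 497.  175. 1060.]
fixture [([529.0, 163.0, 9.9], 0.66)]
catch_mouth [([526.8, 162.1, 4.4], 0.93), ([435.8, 107.5, 13.2], 0.68)]
locking_disc [([583.4, 142.9, 58.1], 0.96)]
slot_centre [([576.8, 146.5, 60.7], 0.79)]
drive_pin [([582.1, 144.3, 56.4], 0.73)]
lock_bar [([529.9, 165.6, 7.5], 0.68), ([462.3, 182.8, 56.4], 0.66)]
push_lug [([525.9, 160.7, 8.1], 0.21)]
bar_nose [([466.6, 180.9, 55.7], 0.8)]
spanner_13 [([522.8, 269.7, 6.2], 0.97)]
castle_nut []
bolt_m8_1 []
bearing_45 [([607.1, 9.8, 11.8], 0.85), ([466.5, 181.9, 59.3], 0.73)]
drift_punch []
scene 382.89816174542045 [ 283. -414.  597.]
fixture [([520.2, 142.0, 32.0], 0.81), ([583.8, 129.5, 43.4], 0.69)]
catch_mouth [([519.4, 144.9, 38.8], 0.65), ([440.1, 175.2, 76.2], 0.25)]
locking_disc [([581.1, 128.5, 43.5], 0.72)]
slot_centre [([583.4, 129.8, 43.0], 0.73)]
drive_pin [([583.1, 131.1, 48.6], 0.73)]
lock_bar [([441.6, 177.0, 74.1], 0.46)]
push_lug [([442.0, 179.4, 73.6], 0.74)]
bar_nose [([443.5, 185.2, 76.5], 0.71)]
spanner_13 [([533.7, 267.3, 6.7], 0.67)]
castle_nut [([442.6, 180.4, 73.6], 0.38)]
bolt_m8_1 [([505.1, 61.2, 10.4], 0.48)]
bearing_45 [([610.4, 1.9, 12.1], 0.57)]
drift_punch [([712.3, 179.0, 9.9], 0.75)]
{'clock': 1.4, 'joints': array([-1.29665413e+00,  2.99911534e-01,  1.52097965e+00, -7.58413021e-06,
        1.32067492e+00, -6.66381947e-02]), 'qd': array([ 0.00051869,  0.00090616, -0.00067593,  0.0006091 ,  0.00021262,
        0.00156184]), 'effort': array([ 4.56597299e-04, -5.31661570e+01, -3.52915764e+01,  7.09062978e-02,
        2.13049015e-02, -2.24984029e-05]), 'eef_pos': array([ 183.79945988, -518.38546953,  205.44786718]), 'eef_rot': array([3.14156666e+00, 9.09921942e-06, 3.40782264e-01]), 'wrist_force': array([-0.08220671, -0.24311466,  0.27336165]), 'moment': array([ 0.00659588, -0.00433134,  0.02842031]), 'finger_gap': 93.94980470240122}
```

Run:
```python
import cv2
i=cv2.imread('pics/top0.png');cv2.imwrite('pics/top0c.png',cv2.resize(i[80:340,150:500],None,fx=2.2,fy=2.2,interpolation=cv2.INTER_CUBIC))
```

```text
(no output)
```

View pics/top0.png

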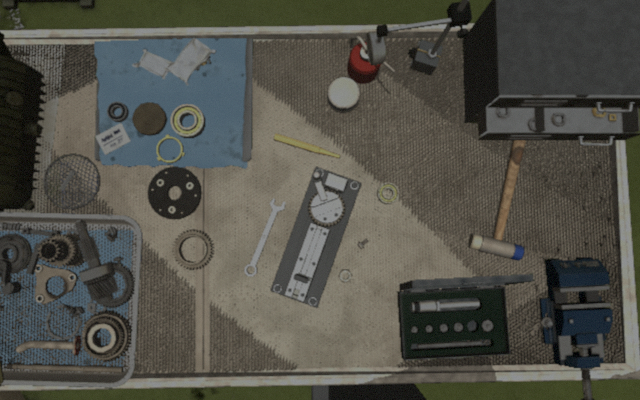

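View pics/scene0.png

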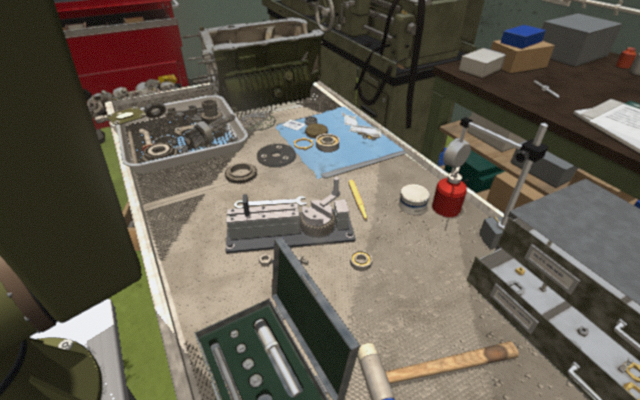

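The top view shows the base plate from about (295,300) to (340,172), the disc near (326,208) with its pin toward (318,175), and the lug near (303,258). The scene view shows the upright lug at (245,203) and the pin at (336,188). I'll enlarge the fixture in the top view next.

Run:
```python
import cv2
i=cv2.imread('pics/top0.png');cv2.imwrite('pics/top0d.png',cv2.resize(i[160:310,260:400],None,fx=4,fy=4,interpolation=cv2.INTER_CUBIC))
```

```text
(no output)
```

View pics/top0d.png

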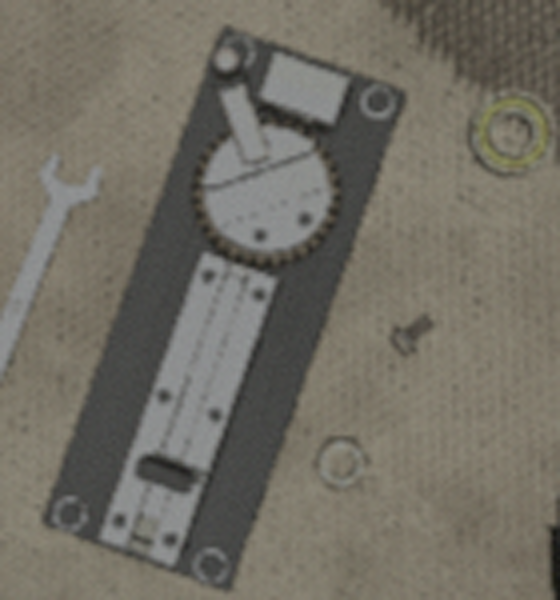

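The 4x crop shows the pin top at (230,57), the disc centre near (267,188), and the slot edges running from lower left to upper right. The lug is at (167,472). The guide corners are (203,252), (278,282), (102,540) and (180,567), and the catch block is at about (305,86).

Run:
```python
from h import *
p=manip.camera('top')
P=lambda x,y,z: onplane(p,260+x/4,160+y/4,z)[:2]
base=[P(*c,10) for c in((222,28),(405,93),(232,588),(45,523))]
print('base',np.round(base),[np.linalg.norm(base[i]-base[i-1]).round(1) for i in range(4)])
g=[P(*c,62.5) for c in((203,252),(278,282),(180,567),(102,540))]
print('guide len',[np.linalg.norm(g[i]-g[i-1]).round(1) for i in range(4)])
ax=(base[0]+base[1])/2-(base[2]+base[3])/2;print('yaw base',np.degrees(np.arctan2(ax[1],ax[0])))
ax2=(g[0]+g[1])/2-(g[2]+g[3])/2;print('yaw guide',np.degrees(np.arctan2(ax2[1],ax2[0])))
# right long side of guide & slot
D=P(267,188,58);pin=P(230,57,108);lug=P(167,472,105);cat=P(305,86,62.5);gm=sum(g)/4
print('disc',D,'pin',pin,'lug',lug,'catch',cat,'guide mid',gm,'lug-disc',np.linalg.norm(lug-D),'pin-disc',np.linalg.norm(pin-D),'cat-D',np.linalg.norm(cat-D),'gm-D',np.linalg.norm(gm-D))
a=cat-lug;print('yaw lug-catch',np.degrees(np.arctan2(a[1],a[0])))
a=pin-D;print('pin ang',np.degrees(np.arctan2(a[1],a[0])))
for n in('push_lug','drive_pin','locking_disc','lock_bar'):
    for r in manip.masks_of(p,n)[:1]:
        v,u=np.nonzero(r['mask']);print(n,r['conf'],len(u),u.min(),u.max(),v.min(),v.max(),u.mean(),v.mean())
```

```text
base [[668. 160.]
 [632.  64.]
 [376. 160.]
 [411. 257.]] [np.float64(275.0), np.float64(102.6), np.float64(273.7), np.float64(102.4)]
guide len [np.float64(150.3), np.float64(40.2), np.float64(148.2), np.float64(40.6)]
yaw base -20.50199559952446
yaw guide -20.183679406951587
disc [579.13610155 139.81953628] pin [638.33530299 158.11461142] lug [441.44513252 191.33400414] catch [629.79909677 119.92092771] guide mid [469.49087149 179.69136209] lug-disc 147.0120517243029 pin-disc 61.961723869988354 cat-D 54.43063207290387 gm-D 116.66978601367656
yaw lug-catch -20.76386922873935
pin ang 17.17337706269847
push_lug 0.97 347 295 319 229 286 306.8443804034582 259.7752161383285
drive_pin 0.72 1191 308 344 173 226 324.81360201511336 204.6977329974811
lock_bar 0.72 340 294 319 229 288 306.28823529411767 260.4529411764706
```

Each measured size agrees with the given one: plate 274x102, guide 149x40, pin radius 62.0, catch 54. The fixture yaw is about -20.5°, the axis is at (579.3, 139.5), the disc stands at about -0.91 rad and the lug at fixture x of about -147.5. I'll raise the tool first, then travel with the fingers shut.

```bash
python3 -m crank '[{"offset":[0,0,0.04],"spin":-6},{"offset":[0,0,0.08],"spin":-12},{"offset":[0,0,0.12],"spin":-18},{"offset":[0.023,0.033,0.12],"spin":-24},{"offset":[0.046,0.065,0.12],"spin":-30},{"offset":[0.069,0.098,0.12],"spin":-36},{"offset":[0.092,0.13,0.12],"spin":-40},{"offset":[0.115,0.163,0.12],"spin":-40}]' 0 30
python3 -m crank '[{"offset":[0.023,0.033,0],"spin":0},{"offset":[0.046,0.065,0],"spin":0},{"offset":[0.069,0.098,0],"spin":0},{"offset":[0.092,0.13,0],"spin":0},{"offset":[0.115,0.163,0],"spin":0},{"offset":[0.138,0.196,0],"spin":0},{"offset":[0.161,0.228,0],"spin":0},{"offset":[0.184,0.261,0],"spin":0}]'
```

```text
clock: 2.32
eef_pos: [299.4, -353.8, 325.5]
eef_rot: [3.141, -0.0, -0.363]
wrist_force: [1.3, -0.9, 0.7]
finger_gap: 44.1
clock: 2.98
eef_pos: [484.2, -90.8, 325.8]
eef_rot: [3.141, -0.001, -0.363]
wrist_force: [0.9, -1.8, -0.5]
finger_gap: 0.4
```

```bash
python3 -m crank '[{"offset":[0.023,0.030,0],"spin":0},{"offset":[0.046,0.06,0],"spin":0},{"offset":[0.069,0.09,0],"spin":0},{"offset":[0.092,0.12,0],"spin":0},{"offset":[0.115,0.15,0],"spin":0},{"offset":[0.138,0.18,0],"spin":0},{"offset":[0.160,0.21,0],"spin":0},{"offset":[0.1805,0.239,0],"spin":0}]'
python3 - <<'E'
from h import *
s=manip.read_state();p=manip.camera('top');save(p,'top1.png');w=manip.camera('wrist')
from scipy.spatial.transform import Rotation as Ro
print(s['eef_pos'],s['eef_rot'])
M=np.eye(4);M[:3,:3]=Ro.from_euler('xyz',s['eef_rot']).as_matrix();M[:3,3]=s['eef_pos']
w['extrinsics']=np.linalg.inv(M@np.array(w['hand_eye']));save(w,'wrist1.png')
im=cv2.imread('pics/wrist1.png')
u=np.array([.9367,-.3502]);v=np.array([.3502,.9367]);D=np.array([579.3,139.5])
W=lambda x,y,z:[*(D+x*u+y*v),z]
for q in(W(0,0,58),W(49,38,108),W(0,62,108),W(77,38,108),W(-147.5,0,105),W(41,20,62.5),W(66,20,62.5),W(66,-20,62.5),W(-41,20,62.5),W(-41,-20,62.5)):
    a=proj(w,q);print(np.round(q),a);cv2.circle(im,(int(a[0]),int(a[1])),3,(0,0,255),1)
cv2.imwrite('pics/wrist1m.png',im)
E
```

```text
clock: 3.65
eef_pos: [665.4, 150.0, 325.5]
eef_rot: [3.141, -0.001, -0.362]
wrist_force: [0.8, -0.0, 1.5]
finger_gap: 0.3
[665.41216288 149.96841569 325.46735022] [ 3.14130745e+00 -6.97734998e-04 -3.62343477e-01]
[579. 140.  58.] [np.float64(351.1), np.float64(221.3)]
[639. 158. 108.] [np.float64(326.1), np.float64(198.9)]
[601. 198. 108.] [np.float64(308.5), np.float64(233.7)]
[665. 148. 108.] [np.float64(326.0), np.float64(178.1)]
[441. 191. 105.] [np.float64(351.7), np.float64(324.5)]
[625. 144.  62.] [np.float64(338.3), np.float64(196.0)]
[648. 135.  62.] [np.float64(338.4), np.float64(179.2)]
[634.  98.  62.] [np.float64(366.1), np.float64(179.1)]
[548. 173.  62.] [np.float64(337.8), np.float64(247.5)]
[534. 135.  62.] [np.float64(363.8), np.float64(247.4)]
```

View pics/wrist1m.png

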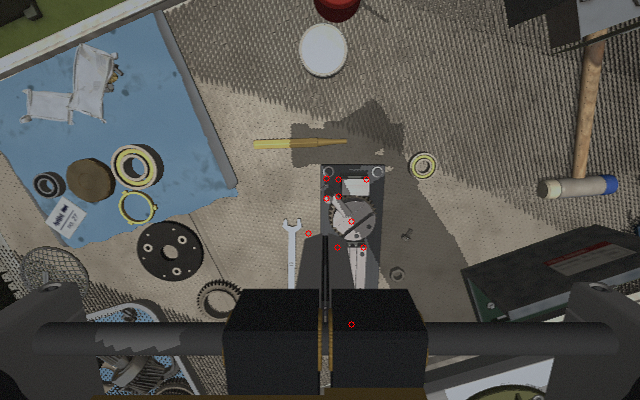

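The wrist view agrees with my model: the projected pin at (326,199) and disc centre at (351,221) fall on the real ones, within about 3 px. I'll go down beside the pin to a tip height of 80 mm.

```bash
python3 -m crank '[{"offset":[0,0,-0.04],"spin":0},{"offset":[0,0,-0.08],"spin":0},{"offset":[0,-0.001,-0.12],"spin":0},{"offset":[0,-0.002,-0.16],"spin":0},{"offset":[0,-0.002,-0.195],"spin":0},{"offset":[0,-0.002,-0.22],"spin":0},{"offset":[0,-0.002,-0.24],"spin":0},{"offset":[0,-0.002,-0.246],"spin":0}]'
python3 - <<'E'
u=__import__('numpy').array([.9367,-.3502]);v=u[::-1]*[-1,1]
import numpy as np
D=np.array([579.3,139.5])
for th in(-52,-45,-38,-30,-22,-15,-8,-4,0):
    t=np.radians(th);x,y=-62*np.sin(t)+14,62*np.cos(t);print(th,(D+x*u+y*v-[665.4,148]).round(1))
E
```

```text
clock: 4.42
eef_pos: [664.3, 149.4, 73.0]
eef_rot: [3.138, 0.007, -0.359]
wrist_force: [-0.2, -0.3, -0.8]
finger_gap: -0.1
-52 [-13.9   5.2]
-45 [-16.6  12.3]
-38 [-20.1  19. ]
-30 [-25.1  26. ]
-22 [-31.1  32.3]
-15 [-37.   37.1]
-8 [-43.4  41.1]
-4 [-47.3  43. ]
0 [-51.3  44.7]
```

```bash
python3 -m crank '[{"offset":[0,0,0.006],"spin":0},{"offset":[-0.006,0.001,0.006],"spin":0},{"offset":[-0.0128,0.0038,0.006],"spin":0},{"offset":[-0.0155,0.011,0.006],"spin":0},{"offset":[-0.019,0.0176,0.006],"spin":0},{"offset":[-0.024,0.0246,0.006],"spin":0},{"offset":[-0.030,0.031,0.006],"spin":0},{"offset":[-0.030,0.031,0.006],"spin":0}]'
```

```text
clock: 5.08
eef_pos: [634.1, 182.0, 81.2]
eef_rot: [3.14, 0.004, -0.358]
wrist_force: [-0.0, -0.1, -0.1]
finger_gap: 0.4
```

```bash
python3 -m crank '[{"offset":[-0.003,0.0025,-0.001],"spin":0},{"offset":[-0.006,0.005,-0.001],"spin":0},{"offset":[-0.0095,0.007,-0.001],"spin":0},{"offset":[-0.013,0.0085,-0.001],"spin":0},{"offset":[-0.016,0.0095,-0.001],"spin":0},{"offset":[-0.018,0.010,-0.001],"spin":0},{"offset":[-0.018,0.010,-0.001],"spin":0},{"offset":[-0.018,0.010,-0.001],"spin":0}]'
python3 - <<'E'
from h import *
s=manip.read_state();print(s['eef_pos'],s['wrist_force'])
p=manip.camera('scene');save(p,'s2.png')
w=manip.camera('top');save(w,'t2.png')
a=cv2.imread('pics/s2.png')[160:260,210:370];b=cv2.imread('pics/t2.png')[160:260,260:400]
a=cv2.resize(a,(640,400),interpolation=3)[:,120:];b=cv2.resize(b,(280,200),interpolation=3)
b=np.vstack([b,b*0]);cv2.imwrite('pics/c2.png',np.hstack([a,b]))
E
```

```text
clock: 5.75
eef_pos: [615.7, 191.9, 79.9]
eef_rot: [3.139, 0.005, -0.358]
wrist_force: [-0.0, 1.0, -0.7]
finger_gap: 0.7
[615.67019289 191.85330323  79.85901907] [-0.03609993  0.99685183 -0.71302686]
```

View pics/c2.png

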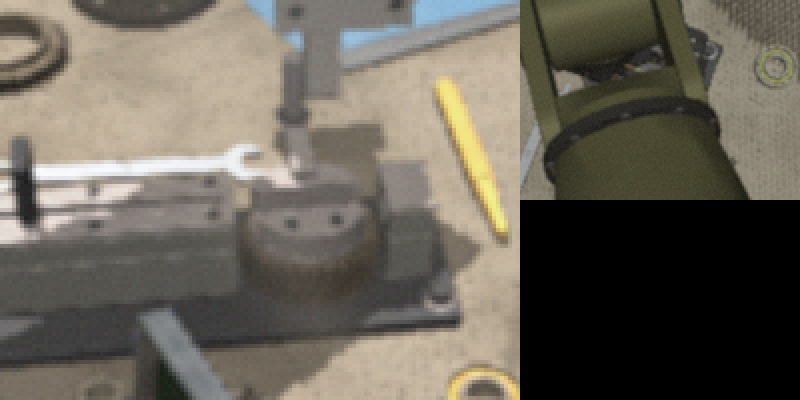

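The disc has turned and the slot is nearly in line, with the finger against the pin at crop (294,52). I'll get the pin angle from the scene view, calibrated on the first picture.

Run:
```python
from h import *
p=manip.camera('scene')
u=np.array([.9367,-.3502]);v=np.array([.3502,.9367]);D=np.array([579.3,139.5])
for th in(-52.3,-10,-5,0,5,10):
    t=np.radians(th);q=D-62*np.sin(t)*u+62*np.cos(t)*v
    print(th,proj(p,[*q,108]),proj(p,[*q,70]),proj(p,[*q,87]))
print('disc',proj(p,[*D,58]),'lug',proj(p,[*(D-147.5*u),105]))
for n in('pics/scene0.png','pics/s2.png'):
    g=cv2.imread(n,0)
    print(n)
    for r in (183,186) if '0' in n else (176,179,182): print(r,g[r,300:350].tolist())
```

```text
-52.3 [np.float64(336.0), np.float64(178.9)] [np.float64(335.5), np.float64(192.6)] [np.float64(335.7), np.float64(186.6)]
-10 [np.float64(317.1), np.float64(174.1)] [np.float64(317.1), np.float64(187.8)] [np.float64(317.1), np.float64(181.8)]
-5 [np.float64(314.6), np.float64(174.1)] [np.float64(314.7), np.float64(187.8)] [np.float64(314.6), np.float64(181.8)]
0 [np.float64(312.2), np.float64(174.3)] [np.float64(312.3), np.float64(188.0)] [np.float64(312.2), np.float64(181.9)]
5 [np.float64(309.7), np.float64(174.5)] [np.float64(309.9), np.float64(188.2)] [np.float64(309.9), np.float64(182.2)]
10 [np.float64(307.4), np.float64(174.9)] [np.float64(307.6), np.float64(188.6)] [np.float64(307.5), np.float64(182.6)]
disc [np.float64(316.0), np.float64(209.6)] lug [np.float64(244.4), np.float64(198.6)]
pics/scene0.png
183 [174, 174, 172, 167, 167, 171, 169, 166, 164, 162, 162, 156, 153, 163, 164, 164, 165, 162, 158, 158, 158, 157, 162, 163, 163, 156, 157, 166, 168, 166, 161, 161, 166, 140, 100, 96, 101, 103, 121, 153, 170, 173, 179, 178, 179, 173, 178, 173, 151, 168]
186 [169, 170, 172, 1
[... 306 characters left out ...]
107, 105, 108, 105, 101, 106, 119, 123, 122, 125, 120, 123, 125, 124, 137, 145, 143, 138, 130, 123, 127, 130, 125, 128, 147, 161, 165, 171, 179, 180, 182, 183, 184, 183, 183, 182, 183, 182, 184]
179 [177, 178, 180, 181, 181, 179, 174, 177, 179, 176, 145, 106, 102, 104, 100, 96, 103, 118, 125, 123, 122, 125, 125, 125, 131, 145, 155, 157, 158, 160, 161, 165, 167, 171, 168, 172, 179, 176, 179, 179, 175, 179, 184, 186, 183, 172, 173, 178, 182, 192]
182 [182, 185, 182, 179, 175, 175, 169, 168, 172, 167, 135, 103, 99, 104, 97, 95, 102, 118, 119, 122, 122, 126, 121, 121, 133, 148, 162, 171, 172, 168, 169, 165, 168, 171, 175, 176, 174, 179, 176, 182, 182, 180, 180, 182, 185, 178, 181, 175, 166, 186]
```

The left edge of the pin moved 23.0 px, which puts the disc at about -1° (-0.02 rad), well inside the tolerance. I'll back off, rise, and go over to behind the lug, aiming for fixture x of about -173.

```bash
python3 -m crank '[{"offset":[0.008,-0.003,0],"spin":0},{"offset":[0.015,-0.006,0.005],"spin":0},{"offset":[0.016,-0.006,0.035],"spin":0},{"offset":[0.016,-0.006,0.07],"spin":0},{"offset":[-0.015,-0.003,0.075],"spin":0},{"offset":[-0.05,0,0.075],"spin":0},{"offset":[-0.085,0.002,0.075],"spin":0},{"offset":[-0.12,0.004,0.075],"spin":0}]'
python3 -m crank '[{"offset":[-0.03,0.002,0],"spin":0},{"offset":[-0.06,0.003,0],"spin":0},{"offset":[-0.074,0.004,0],"spin":0},{"offset":[-0.078,0.004,0],"spin":0},{"offset":[-0.078,0.004,0],"spin":0},{"offset":[-0.078,0.004,0],"spin":0},{"offset":[-0.078,0.004,0],"spin":0},{"offset":[-0.078,0.004,0],"spin":0}]'
```

```text
clock: 6.57
eef_pos: [495.0, 195.4, 155.1]
eef_rot: [3.139, 0.004, -0.359]
wrist_force: [0.4, -0.3, 0.0]
finger_gap: 0.5
clock: 7.23
eef_pos: [417.8, 199.2, 154.9]
eef_rot: [3.139, 0.005, -0.359]
wrist_force: [-0.3, -0.3, -1.1]
finger_gap: 0.8
```

```bash
python3 -m crank '[{"offset":[0,0.001,-0.02],"spin":0},{"offset":[0,0.001,-0.04],"spin":0},{"offset":[0,0.001,-0.055],"spin":0},{"offset":[0,0.001,-0.065],"spin":0},{"offset":[0,0.001,-0.073],"spin":0},{"offset":[0,0.001,-0.074],"spin":0},{"offset":[0,0.001,-0.074],"spin":0},{"offset":[0,0.001,-0.074],"spin":0}]'
python3 - <<'E'
from h import *
p=manip.camera('scene');save(p,'s3.png')
cv2.imwrite('pics/c3.png',cv2.resize(cv2.imread('pics/s3.png')[155:265,215:375],(640,440),interpolation=3))
E
```

```text
clock: 7.9
eef_pos: [418.3, 200.4, 81.6]
eef_rot: [3.14, 0.004, -0.359]
wrist_force: [-0.1, -0.8, 0.8]
finger_gap: 0.3
```

View pics/c3.png

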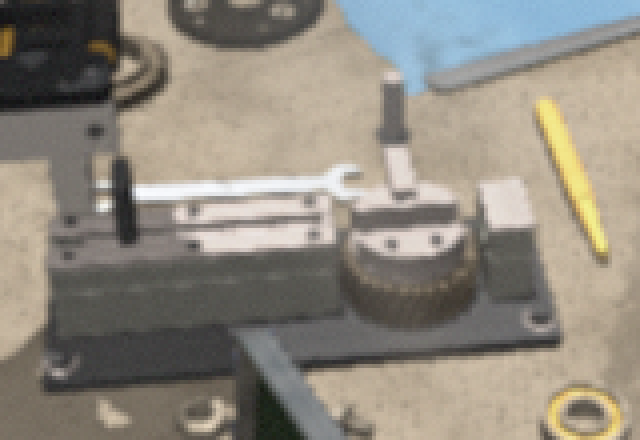

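The fingers stand just behind the lug (crop 122,200), centred within 1 mm, and the slot is in line with the guide. I'll push along fixture x.

```bash
python3 -m crank '[{"offset":[0.0075,-0.0028,-0.001],"spin":0},{"offset":[0.015,-0.0056,-0.001],"spin":0},{"offset":[0.0225,-0.0084,-0.001],"spin":0},{"offset":[0.03,-0.0112,-0.001],"spin":0},{"offset":[0.0375,-0.014,-0.001],"spin":0},{"offset":[0.045,-0.0168,-0.001],"spin":0},{"offset":[0.0525,-0.0196,-0.001],"spin":0},{"offset":[0.06,-0.0224,-0.001],"spin":0}]'
```

```text
clock: 8.62
eef_pos: [479.1, 177.6, 80.6]
eef_rot: [3.14, 0.004, -0.359]
wrist_force: [-2.1, 1.0, 1.4]
finger_gap: 0.4
```

```bash
python3 -m crank '[{"offset":[0.0055,-0.002,0],"spin":0},{"offset":[0.011,-0.004,0],"spin":0},{"offset":[0.0165,-0.006,0],"spin":0},{"offset":[0.022,-0.008,0],"spin":0},{"offset":[0.027,-0.01,0],"spin":0},{"offset":[0.031,-0.0115,0],"spin":0},{"offset":[0.034,-0.0127,0],"spin":0},{"offset":[0.034,-0.0127,0],"spin":0}]'
```

```text
clock: 9.28
eef_pos: [513.6, 164.7, 80.6]
eef_rot: [3.14, 0.004, -0.36]
wrist_force: [-0.0, -0.3, -0.3]
finger_gap: 0.4
```

```bash
python3 -m crank '[{"offset":[0.0009,-0.0003,0],"spin":0},{"offset":[0.0018,-0.0007,0],"spin":0},{"offset":[0.0028,-0.001,0],"spin":0},{"offset":[0.0037,-0.0014,0],"spin":0},{"offset":[0.0042,-0.0016,0],"spin":0},{"offset":[0.0047,-0.0018,0],"spin":0},{"offset":[0.0047,-0.0018,0],"spin":0},{"offset":[0.0047,-0.0018,0],"spin":0}]'
```

```text
clock: 9.95
eef_pos: [518.0, 163.0, 80.5]
eef_rot: [3.14, 0.004, -0.36]
wrist_force: [-4.3, 0.9, 1.3]
finger_gap: 0.5
```

```bash
python3 -m crank '[{"offset":[0.0005,-0.0002,0],"spin":0},{"offset":[0.0009,-0.0003,0],"spin":0},{"offset":[0.0014,-0.0005,0],"spin":0},{"offset":[0.0019,-0.0007,0],"spin":0},{"offset":[0.0019,-0.0007,0],"spin":0},{"offset":[0.0019,-0.0007,0],"spin":0},{"offset":[0.0019,-0.0007,0],"spin":0},{"offset":[0.0019,-0.0007,0],"spin":0}]'
```

```text
clock: 10.62
eef_pos: [518.3, 163.0, 80.6]
eef_rot: [3.139, 0.008, -0.359]
wrist_force: [-16.8, 5.2, 9.3]
finger_gap: 0.6
```

The tool moved 0.3 of the 2 mm commanded, and the force rose to 18 N at tool x of -65.4 mm, where the front stop should be (-65). I'll back off, rise clear and check.

```bash
python3 -m crank '[{"offset":[-0.006,0.002,0],"spin":0},{"offset":[-0.014,0.005,0],"spin":0},{"offset":[-0.02,0.0075,0.005],"spin":0},{"offset":[-0.022,0.008,0.035],"spin":0},{"offset":[-0.022,0.008,0.07],"spin":0},{"offset":[-0.04,0,0.105],"spin":0},{"offset":[-0.06,-0.035,0.14],"spin":0},{"offset":[-0.08,-0.07,0.16],"spin":0}]'
python3 -m crank '[{"offset":[-0.01,-0.038,0],"spin":0},{"offset":[-0.02,-0.076,0],"spin":0},{"offset":[-0.03,-0.114,0.01],"spin":0},{"offset":[-0.04,-0.15,0.02],"spin":0},{"offset":[-0.05,-0.185,0.02],"spin":0},{"offset":[-0.05,-0.22,0.02],"spin":0},{"offset":[-0.05,-0.25,0.02],"spin":0},{"offset":[-0.05,-0.26,0.02],"spin":0}]'
python3 - <<'E'
from h import *
s=manip.read_state();print(s['wrist_force'])
p=manip.camera('top');save(p,'t4.png')
q=manip.camera('scene');save(q,'s4.png')
u=np.array([.9367,-.3502]);D=np.array([579.3,139.5]);v=np.array([.3502,.9367])
print('expected lug',proj(p,[*(D-52*u),105]),proj(q,[*(D-52*u),105]),'pin',proj(p,[*(D+62*v),108]))
a=cv2.resize(cv2.imread('pics/t4.png')[160:310,260:360],(400,600),interpolation=3)
b=cv2.resize(cv2.imread('pics/s4.png')[155:265,265:365],(400,440),interpolation=3)
cv2.imwrite('pics/c4.png',np.hstack([a,np.vstack([b,np.zeros((160,400,3),np.uint8)])]))
E
```

```text
clock: 11.28
eef_pos: [444.1, 104.3, 236.0]
eef_rot: [3.14, 0.005, -0.357]
wrist_force: [0.7, -1.1, 1.6]
finger_gap: 0.7
clock: 11.95
eef_pos: [393.5, -158.6, 256.5]
eef_rot: [3.139, 0.003, -0.36]
wrist_force: [0.5, 0.2, 0.2]
finger_gap: 0.6
[0.5081278  0.18593158 0.23197937]
expected lug [np.float64(318.7), np.float64(230.5)] [np.float64(291.0), np.float64(194.6)] pin [np.float64(297.2), np.float64(193.9)]
```

View pics/c4.png

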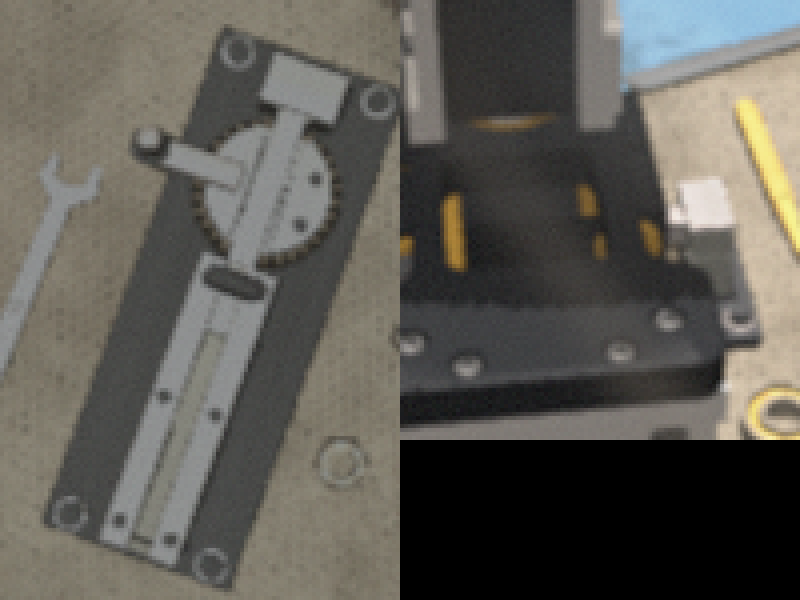

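The bar runs through the slot into the catch. The lug is at pixel (318.7,230.5), as expected for home. The pin is at (297.5,195), against (297.2,193.9) expected in line. The spanner and nut haven't moved, and the robot is clear.

```bash
python3 -c "
from cell import manip
print(manip.sign_off())"
```

```text
the job is handed in; nothing more can be done
None
```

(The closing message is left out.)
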